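# Sort the farm-shop jars into their display trays

## Task

Sort the mixed jars into the display trays that match their lids: both red-lidded beet jars in the red tray, both green-lidded pickle jars in the green tray and the yellow-lidded honey jar in the yellow tray, each standing upright on the tray floor. They are glass: keep them upright and set them down rather than letting them drop. Leave the two black-lidded jars standing where they are.

Things in the scene. Friction and masses are not known exactly. Their poses are not given: they have to be found in the camera images.
- beet_large: larger jar of dark-red beets, red lid: 58 mm diameter, 90 mm tall, about 0.26 kg; origin at the centre of its underside, z up along the jar; straight upright sides up to 17 mm below the top, then the lid (15 mm high, 1 mm less in radius); upright on the table at the start
- beet_small: smaller jar of dark-red beets, red lid: 48 mm diameter, 78 mm tall, about 0.17 kg; origin at the centre of its underside, z up along the jar; straight upright sides up to 17 mm below the top, then the lid (15 mm high, 1 mm less in radius); upright on the table at the start
- dill_large: larger jar of olive-green pickles, green lid: 58 mm diameter, 90 mm tall, about 0.26 kg; origin at the centre of its underside, z up along the jar; straight upright sides up to 17 mm below the top, then the lid (15 mm high, 1 mm less in radius); upright on the table at the start
- dill_small: smaller jar of olive-green pickles, green lid: 48 mm diameter, 78 mm tall, about 0.17 kg; origin at the centre of its underside, z up along the jar; straight upright sides up to 17 mm below the top, then the lid (15 mm high, 1 mm less in radius); upright on the table at the start
- honey_jar: jar of amber honey, yellow lid: 54 mm diameter, 85 mm tall, about 0.25 kg; origin at the centre of its underside, z up along the jar; straight upright sides up to 17 mm below the top, then the lid (15 mm high, 1 mm less in radius); upright on the table at the start
- carrot_jar: jar of orange carrots with a black lid, to be left alone: 58 mm diameter, 90 mm tall, about 0.26 kg; origin at the centre of its underside, z up along the jar; straight upright sides up to 17 mm below the top, then the lid (15 mm high, 1 mm less in radius); upright on the table at the start
- cream_jar: jar of cream-coloured sauce with a black lid, to be left alone: 48 mm diameter, 78 mm tall, about 0.17 kg; origin at the centre of its underside, z up along the jar; straight upright sides up to 17 mm below the top, then the lid (15 mm high, 1 mm less in radius); upright on the table at the start
- tray_red: red fixed open tray, outer 110 mm (its x) by 180 mm (its y) by 25 mm high, walls 6 mm, so 98 by 168 mm inside; floor 6 mm thick; origin at the centre of its underside (its inner floor is 6 mm above it), x across the short way, y along the long way, z up; takes both beet jars side by side along its length
- tray_green: green fixed open tray, outer 110 mm (its x) by 180 mm (its y) by 25 mm high, walls 6 mm, so 98 by 168 mm inside; floor 6 mm thick; origin at the centre of its underside (its inner floor is 6 mm above it), x across the short way, y along the long way, z up; takes both pickle jars side by side along its length
- tray_yellow: yellow fixed open tray, outer 110 mm (its x) by 180 mm (its y) by 25 mm high, walls 6 mm, so 98 by 168 mm inside; floor 6 mm thick; origin at the centre of its underside (its inner floor is 6 mm above it), x across the short way, y along the long way, z up; takes the honey jar
Not all that is in view belongs to the job. Leave any blue look-alike of the beet_small alone.

How it is judged:
By the outcome, as a careful person would: the job done as asked, in the order asked, and still so for the second after the job is handed in, with the robot touching nothing.
It also fails if it takes over 115 s, if anything falls off the work surface, if the arm or the gripper's body presses on something with over 40 N, if the wrist force passes 120 N, or if a joint passes its speed limit or range.

## Robot

A 6-joint arm with a two-finger parallel gripper is mounted at the origin on the work surface. World frame = base frame: x ahead of the robot, y to its left, z up, the work surface at z = 0. Lengths are in m, angles in rad, forces in N, time in s.
With the tool pointing down it reaches from about 0.325 to 0.9 m from the base axis. Payload 6.1 kg.
Tool frame: the origin (TCP) lies midway between the tips of the shut fingers; the grasp point (between the pads) lies 19 mm behind it (robot.grip_depth is the distance from the TCP to the grasp point, in m); z points along the fingers, x is the direction in which the jaws open and shut, and the axes are right-handed (so a half turn about z gives the same grasp; the last joint's range is limited). The gripper opens to 87 mm and grips with 3 to 60 N. Pads are 19 mm wide; open, the fingers measure 117 mm over their backs; the gripper's body (75 mm by 190 mm) begins 51 mm behind the grasp point.
Start: joints at [1.171, 0.22, 1.526, -0, 1.395, -0.126], TCP at [0.169, 0.602, 0.223] pointing down, gripper open.
Joint ranges: [-2.98, 2.98], [-0.91, 2.08], [0.09, 2.57], [-1.24, 4.39], [0.2, 2.65], [-2.68, 2.68]. Speed limits (rad/s): [2.57, 2.57, 3.01, 3.14, 3.14, 3.14].

## Interface

Orientations are given as a 3x3 rotation matrix whose columns are the frame's x, y, z axes.
In Python, from workcell import monitor, imaging, job, robot gives the robot as it stands.
- The arm moves only by the tool jog_arm, never from a script. Its argument "steps" is a list of rows, each an object with "claw": the finger opening in mm, from 0 to 87; "linear": the shift along the world's x, y, z in mm, a list of three; "dr": the turn, a rotation vector about the world's x, y, z in rad, a list of three. In form: [{"claw": claw, "linear": [tx, ty, tz], "dr": [wx, wy, wz]}, ...]. A call has exactly 8 rows; each row shifts and turns the commanded pose from where the row before left it; what a row does not reach is not made up. A row lasts 1/8 s, in which the tool goes at most 62.5 mm and 10.7 degrees, less where a joint would pass 70% of its speed; a pose out of reach is approached as far as the arm can. A call with a gripper value outside its range is refused whole. The fingers move at their own pace and stop on an object; the grip force is fixed at half the most. Time passes only in rows, so rows that do not move let the fingers close, or fill a call up. It gives the time, the measured TCP pose, the force and the opening at its end, in the units of the state.
- monitor.get_state(): the state, without advancing time (a new reading comes with each control period).
- imaging.read_camera(name): name is "scene" or "top" or "wrist"; returns the picture (384x512x3 uint8, red, green, blue); there is no depth.
- imaging.camera_params(name): a dict with "intrinsics" (3x3 intrinsics, pixels), "D" ([k1, k2, p1, p2, k3] as OpenCV has them; the pictures are not rectified), "rvec" (rotation vector, rad) and "tvec" (3), from world to camera coordinates, as OpenCV has them. Camera axes: x right, y down, z forward; pixel columns grow to the right and rows downward; lengths in m; the calibration is good to about 2 mm. A picture is of the moment at which its call begins: read the wrist's pose just before it. camera_params takes no time and is no camera call; for the wrist camera it gives the pose at the moment of the call.
- job.sign_off(): hands the job in, once; it reports no verdict.
Trained networks look in the newest picture that a camera, given by its name, has taken for a name from the list of things; names that differ only in an ending like _2 or _b are one class to them, and where a whole thing is asked for, a point or a joint stands for the part that bears it (a point fixed in the world has none). Each returns a list of dicts, best first, with "confidence" (0 to 1); they miss things now and then, are a little off and sometimes report something else, mostly with a low value. They report only what shows in the picture. A call takes as long as a camera call. They do not tell look-alikes from the thing itself.
- imaging.masks_of(camera, label): "region" (384x512 bool, what is visible of it) and "extent" ([left, top, right, bottom] in pixels, round what is visible of it).
The state is a dict: "time_s": time; "joints": joint angles; "joint_vel": joint speeds; "joint_efforts": joint torques, N m; "tool_pos": TCP position; "tool_rot": TCP orientation; "force": force on the tool from outside, world axes, zero at the start; "wrist_torque": the same for the moment, N m; "finger_gap": finger opening in m.
Only numpy, scipy, OpenCV 4.12 (cv2) and the standard library are available. Lean on these libraries where they do the work, as an engineer would, in place of code of your own. Each camera call takes 0.05 s, during which the arm holds its last target.

## Working session

There is one attempt and no reset: what is moved stays moved. The work goes in short steps, Python scripts to look and compute and a tool call to move; the robot and the scene stay as the last step left them, time stands still between calls to the robot, and variables do not carry over. Pictures are saved under pics/ and viewed, and the job is handed in when it is done.

Besides the shell and the picture viewer there is one more tool, called after "Emit:" as name(argument=value, ...), one argument or row to a line, values as JSON. jog_arm: Moves the arm, as the interface text tells. Its arguments: {"type":"object","properties":{"steps":{"type":"array","items":{"type":"object","properties":{"claw":{"type":"number"},"linear":{"type":"array","items":{"type":"number"}},"dr":{"type":"array","items":{"type":"number"}}}}}},"required":["steps"]}

```bash
ls; mkdir -p pics
python3 - <<'E'
from workcell import monitor, imaging, job, robot
import cv2
for c in ["scene","top"]:
    im=imaging.read_camera(c); cv2.imwrite(f"pics/{c}0.png",cv2.cvtColor(im,cv2.COLOR_RGB2BGR))
    p=imaging.camera_params(c); print(c,p)
s=monitor.get_state(); print(s["time_s"],s["tool_pos"],s["tool_rot"])
E
```

```text
pics
scene {'intrinsics': array([[359.82197606,   0.        , 252.61756619],
       [  0.        , 359.82197606, 193.41483758],
       [  0.        ,   0.        ,   1.        ]]), 'D': array([-0.11053643,  0.        ,  0.        ,  0.        ,  0.        ]), 'rvec': array([ 2.36473245,  0.59146142, -0.23144413]), 'tvec': array([-0.43009992, -0.12995408,  1.17685979])}
top {'intrinsics': array([[376.24456224,   0.        , 256.98618129],
       [  0.        , 376.24456224, 185.2192333 ],
       [  0.        ,   0.        ,   1.        ]]), 'D': array([-0.07110979,  0.        ,  0.        ,  0.        ,  0.        ]), 'rvec': array([ 2.12782136, -2.1816253 ,  0.09687094]), 'tvec': array([0.0163246 , 0.48652146, 1.06044986])}
0.1 [0.16877811 0.60118873 0.22153812] [[ 2.70387909e-01  9.62751237e-01 -6.59468780e-04]
 [ 9.62749868e-01 -2.70388644e-01 -1.63459103e-03]
 [-1.75201740e-03 -1.92929832e-04 -9.99998447e-01]]
```

View pics/scene0.png

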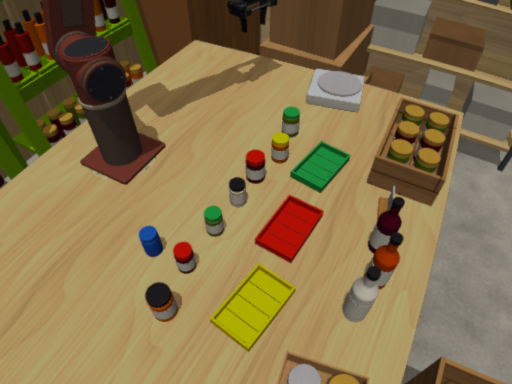

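View pics/top0.png

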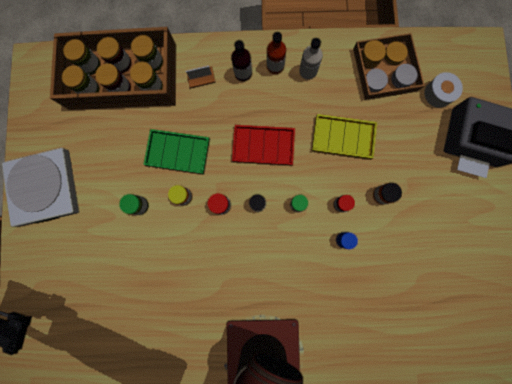

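```bash
cat > h.py <<'E'
from workcell import monitor, imaging, job, robot
import cv2, numpy as np
from scipy.optimize import minimize
J={'beet_large':(.058,.09),'beet_small':(.048,.078),'dill_large':(.058,.09),'dill_small':(.048,.078),'honey_jar':(.054,.085),'carrot_jar':(.058,.09),'cream_jar':(.048,.078)}
T=['tray_red','tray_green','tray_yellow']
def proj(P,p): return cv2.projectPoints(np.asarray(P,float),p['rvec'],p['tvec'],p['intrinsics'],p['D'])[0][:,0]
def pts(n,q,z0=0):
    if n in J:
        d,h=J[n]; r=d/2; a=np.linspace(0,2*np.pi,40,endpoint=False)
        return np.vstack([np.c_[q[0]+rr*np.cos(a),q[1]+rr*np.sin(a),0*a+z+z0] for rr,z in((r,0),(r,h-.017),(r-.001,h))])
    c,s=np.cos(q[2]),np.sin(q[2])
    return np.array([[q[0]+c*x-s*y,q[1]+s*x+c*y,z] for x in(-.055,.055) for y in(-.09,.09) for z in(0,.025)])
def sil(n,q,p,S=4,z0=0):
    uv=proj(pts(n,q,z0),p); h=cv2.convexHull(uv.astype(np.float32))[:,0]
    m=np.zeros((384*S,512*S),np.uint8); cv2.fillPoly(m,[np.round((h+.5)*S*16-8).astype(np.int32)],1,shift=4); return m>0
def ground(uv,p,z):
    u=cv2.undistortPoints(np.array([[uv]],float),p['intrinsics'],p['D'])[0,0]; R=cv2.Rodrigues(p['rvec'])[0]
    C=-R.T@p['tvec']; d=R.T@np.array([u[0],u[1],1]); return (C+d*(z-C[2])/d[2])[:2]
def fit(n,ms,ps,z0=0,q0=None):
    S=4; M=[cv2.resize(m.astype(np.uint8),None,fx=S,fy=S,interpolation=cv2.INTER_NEAREST)>0 for m in ms]
    if q0 is None:
        v,u=np.nonzero(ms[0]); q0=ground((u.mean(),v.mean()),ps[0],.04 if n in J else .012)
        q0=list(q0)+([0] if n not in J else [])
    def cost(q):
        c=0
        for m,p in zip(M,ps):
            s=sil(n,q,p,S,z0); c+=1-(m&s).sum()/(m|s).sum()
        return c
    best=None
    for a in ([0,.15,-.15] if n not in J else [0]):
        q=np.array(q0,float); 
        if n not in J:q[2]+=a
        sx=np.vstack([q]+[q+np.eye(len(q))[i]*(.01 if i<2 else .1) for i in range(len(q))])
        r=minimize(cost,q,method='Nelder-Mead',options=dict(initial_simplex=sx,xatol=2e-4,fatol=1e-4))
        if best is None or r.fun<best.fun: best=r
    return best.x,best.fun
E
python3 - <<'E'
from h import *
import pickle
P={c:imaging.camera_params(c) for c in("top","scene")}; out={}
for n in list(J)+T:
    D={c:imaging.masks_of(c,n) for c in P}
    for c in P: print(n,c,[(round(d['confidence'],2),[int(x) for x in d['extent']]) for d in D[c]])
    out[n]=D
pickle.dump(out,open('m.pkl','wb'))
print(monitor.get_state()['time_s'])
E
```

```text
beet_large top [(0.72, [204, 193, 228, 215])]
beet_large scene [(0.83, [245, 148, 267, 184])]
beet_small top [(0.81, [338, 228, 356, 249]), (0.71, [333, 195, 355, 212])]
beet_small scene [(0.81, [172, 240, 197, 270]), (0.68, [141, 229, 162, 257])]
dill_large top [(0.9, [117, 196, 148, 215])]
dill_large scene [(0.67, [281, 105, 298, 134])]
dill_small top []
dill_small scene [(0.6, [204, 206, 222, 237]), (0.26, [232, 173, 248, 207])]
honey_jar top [(0.93, [167, 187, 191, 207])]
honey_jar scene [(0.84, [272, 132, 291, 164])]
carrot_jar top [(0.91, [374, 182, 401, 204])]
carrot_jar scene []
cream_jar top [(0.78, [247, 193, 268, 210])]
cream_jar scene [(0.89, [229, 175, 244, 207])]
tray_red top [(0.83, [232, 124, 298, 165])]
tray_red scene [(0.88, [256, 195, 324, 266])]
tray_green top [(0.75, [142, 129, 213, 176])]
tray_green scene [(0.77, [288, 141, 352, 189]), (0.34, [173, 241, 197, 270])]
tray_yellow top [(0.93, [312, 115, 378, 159]), (0.69, [231, 123, 295, 169]), (0.38, [334, 197, 355, 215])]
tray_yellow scene [(0.68, [207, 262, 293, 348]), (0.17, [281, 106, 296, 136])]
1.1
```

Run:
```python
from h import *
import pickle
P={c:imaging.camera_params(c) for c in("top","scene")}; out=pickle.load(open('m.pkl','rb'))
im={c:cv2.imread(f'pics/{c}0.png') for c in P}; res={}
big={c:cv2.resize(im[c],None,fx=4,fy=4) for c in P}
for n in list(J)+T+['blue']:
    nn='beet_small' if n=='blue' else n
    k={'beet_small':1}.get(n,0); ks={'blue':1}.get(n,0)
    ms=[];ps=[]
    for c,i in(("top",k),("scene",ks)):
        if len(out[nn][c])>i: ms.append(out[nn][c][i]['region']);ps.append(P[c])
    r=fit(nn,ms,ps); res[n]=r[0].tolist()
    ind=[fit(nn,[m],[p])[0].round(4).tolist() for m,p in zip(ms,ps)]
    print(n,r[0].round(4),round(r[1],3),ind)
    for c in P:
        m=sil(nn,r[0],P[c]).astype(np.uint8)
        cs,_=cv2.findContours(m,0,2); cv2.drawContours(big[c],cs,-1,(255,255,255),1)
cv2.imwrite('pics/ot.png',cv2.resize(big['top'][420:1040,400:1680],None,fx=.625,fy=.625,interpolation=cv2.INTER_AREA))
cv2.imwrite('pics/os.png',cv2.resize(big['scene'][400:1400,500:1500],None,fx=.6,fy=.6,interpolation=cv2.INTER_AREA))
import json; json.dump(res,open('res.json','w'))
```

```text
beet_large [0.4344 0.1137] 0.127 [[0.4337, 0.1133], [0.4362, 0.1112]]
beet_small [ 0.4276 -0.2401] 0.168 [[0.4275, -0.2401], [0.4291, -0.2404]]
dill_large [0.4402 0.3577] 0.195 [[0.439, 0.3569], [0.4407, 0.3593]]
dill_small [ 0.4331 -0.1145] 0.099 [[0.4331, -0.1145]]
honey_jar [0.4626 0.2253] 0.135 [[0.4616, 0.2245], [0.4636, 0.2255]]
carrot_jar [ 0.451 -0.364] 0.092 [[0.451, -0.364]]
cream_jar [0.4352 0.0052] 0.199 [[0.4352, 0.0052], [0.4357, 0.0047]]
tray_red [ 0.6097 -0.0173 -0.0965] 0.111 [[0.6082, -0.0164, -0.0875], [0.6123, -0.0181, -0.1032]]
tray_green [ 0.5978  0.2414 -0.1709] 0.082 [[0.5969, 0.2418, -0.1708], [0.5999, 0.2412, -0.1773]]
tray_yellow [ 0.6282 -0.2569 -0.1554] 0.06 [[0.6278, -0.2572, -0.1524], [0.6293, -0.2575, -0.1636]]
blue [ 0.3258 -0.2433] 0.177 [[0.3258, -0.244], [0.3243, -0.2431]]
```

View pics/ot.png

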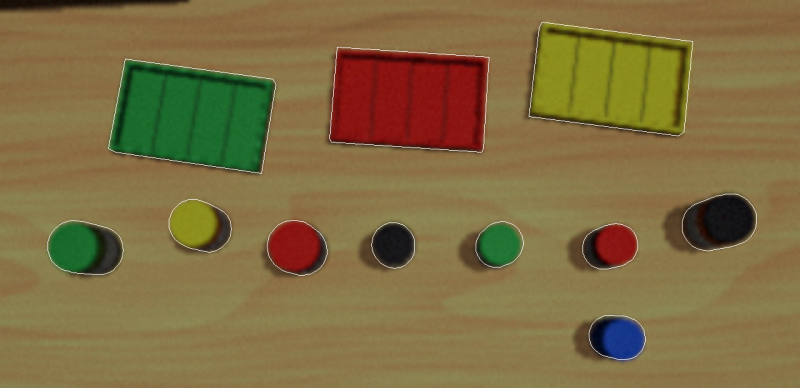

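View pics/os.png

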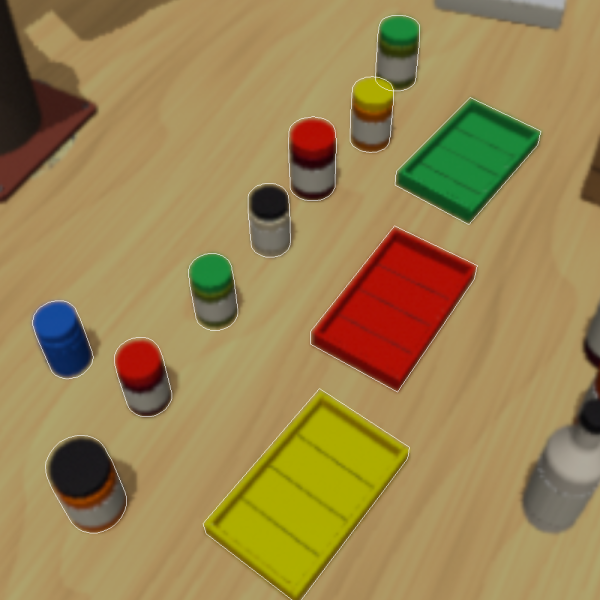

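Emit:
jog_arm(
  steps=[
    {"claw":87,"linear":[16.5,-30.4,0],"dr":[0,0,-0.087]},
    {"claw":87,"linear":[16.5,-30.4,0],"dr":[0,0,-0.087]},
    {"claw":87,"linear":[16.5,-30.4,0],"dr":[0,0,-0.087]},
    {"claw":87,"linear":[16.5,-30.4,0],"dr":[0,0,-0.087]},
    {"claw":87,"linear":[16.5,-30.4,0],"dr":[0,0,-0.087]},
    {"claw":87,"linear":[16.5,-30.4,0],"dr":[0,0,-0.087]},
    {"claw":87,"linear":[16.5,-30.4,0],"dr":[0,0,-0.087]},
    {"claw":87,"linear":[16.5,-30.4,0],"dr":[0,0,-0.087]},
  ],
)

```text
time_s: 2.1
tool_pos: [0.3015, 0.3576, 0.2227]
tool_rot: [[0.826, 0.563, 0.0], [0.563, -0.826, 0.0], [0.001, 0.0, -1.0]]
force: [0.2, -0.0, -0.2]
finger_gap: 0.0873
```

Emit:
jog_arm(
  steps=[
    {"claw":87,"linear":[16.5,-30.4,-6],"dr":[0,0,-0.087]},
    {"claw":87,"linear":[16.5,-30.4,-6],"dr":[0,0,-0.087]},
    {"claw":87,"linear":[16.5,-30.4,-6],"dr":[0,0,-0.087]},
    {"claw":87,"linear":[16.5,-30.4,-6],"dr":[0,0,-0.087]},
    {"claw":87,"linear":[16.5,-30.4,-6],"dr":[0,0,-0.087]},
    {"claw":87,"linear":[16.5,-30.4,-6],"dr":[0,0,-0.087]},
    {"claw":87,"linear":[16.5,-30.4,-6],"dr":[0,0,-0.087]},
    {"claw":87,"linear":[16.5,-30.4,-6],"dr":[0,0,-0.087]},
  ],
)

```text
time_s: 3.1
tool_pos: [0.4336, 0.1143, 0.1746]
tool_rot: [[0.995, -0.098, 0.001], [-0.098, -0.995, 0.0], [0.001, -0.0, -1.0]]
force: [0.1, 1.1, -0.4]
finger_gap: 0.0871
```

Emit:
jog_arm(
  steps=[
    {"claw":87,"linear":[0.8,-0.6,-25],"dr":[0,0,0]},
    {"claw":87,"linear":[0,0,-30],"dr":[0,0,0]},
    {"claw":87,"linear":[0,0,-30],"dr":[0,0,0]},
    {"claw":87,"linear":[0,0,-30],"dr":[0,0,0]},
    {"claw":87,"linear":[0,0,-19],"dr":[0,0,0]},
    {"claw":87,"linear":[0,0,-9],"dr":[0,0,0]},
    {"claw":40,"linear":[0,0,0],"dr":[0,0,0]},
    {"claw":40,"linear":[0,0,0],"dr":[0,0,0]},
  ],
)

```text
time_s: 4.1
tool_pos: [0.4346, 0.1148, 0.0325]
tool_rot: [[0.995, -0.095, 0.002], [-0.095, -0.995, 0.0], [0.002, -0.0, -1.0]]
force: [0.2, 0.4, -0.0]
finger_gap: 0.0743
```

Emit:
jog_arm(
  steps=[
    {"claw":40,"linear":[0,0,0],"dr":[0,0,0]},
    {"claw":40,"linear":[0,0,0],"dr":[0,0,0]},
    {"claw":40,"linear":[0,0,0],"dr":[0,0,0]},
    {"claw":40,"linear":[0,0,4],"dr":[0,0,0]},
    {"claw":40,"linear":[0,0,10],"dr":[0,0,0]},
    {"claw":40,"linear":[0,0,15],"dr":[0,0,0]},
    {"claw":40,"linear":[0,0,15],"dr":[0,0,0]},
    {"claw":40,"linear":[0,0,12],"dr":[0,0,0]},
  ],
)

```text
time_s: 5.1
tool_pos: [0.4343, 0.1148, 0.0891]
tool_rot: [[0.995, -0.095, 0.001], [-0.095, -0.995, 0.0], [0.001, -0.0, -1.0]]
force: [0.5, 0.2, -3.7]
finger_gap: 0.0572
```

Emit:
jog_arm(
  steps=[
    {"claw":40,"linear":[8,-4,4],"dr":[0,0,0]},
    {"claw":40,"linear":[18,-9,0],"dr":[0,0,0]},
    {"claw":40,"linear":[28,-15,0],"dr":[0,0,0]},
    {"claw":40,"linear":[33,-17,0],"dr":[0,0,0]},
    {"claw":40,"linear":[33,-17,0],"dr":[0,0,0]},
    {"claw":40,"linear":[30,-15,0],"dr":[0,0,0]},
    {"claw":40,"linear":[20,-10.3,0],"dr":[0,0,0]},
    {"claw":40,"linear":[9.3,-5,0],"dr":[0,0,0]},
  ],
)

```text
time_s: 6.1
tool_pos: [0.614, 0.0214, 0.0909]
tool_rot: [[0.995, -0.096, -0.001], [-0.096, -0.995, -0.0], [-0.001, 0.0, -1.0]]
force: [-0.5, 0.6, -3.7]
finger_gap: 0.0575
```

Emit:
jog_arm(
  steps=[
    {"claw":40,"linear":[0,0,-6],"dr":[0,0,0]},
    {"claw":40,"linear":[0,0,-11],"dr":[0,0,0]},
    {"claw":40,"linear":[0,0,-11],"dr":[0,0,0]},
    {"claw":40,"linear":[0,0,-9],"dr":[0,0,0]},
    {"claw":40,"linear":[0,0,-7],"dr":[0,0,0]},
    {"claw":40,"linear":[0,0,-5],"dr":[0,0,0]},
    {"claw":40,"linear":[0,0,-3],"dr":[0,0,0]},
    {"claw":40,"linear":[0,0,0],"dr":[0,0,0]},
  ],
)

```text
time_s: 7.1
tool_pos: [0.6131, 0.0224, 0.0395]
tool_rot: [[0.995, -0.095, -0.0], [-0.095, -0.995, 0.0], [-0.0, -0.0, -1.0]]
force: [0.5, 0.4, -2.8]
finger_gap: 0.057
```

Emit:
jog_arm(
  steps=[
    {"claw":40,"linear":[0,0,-1],"dr":[0,0,0]},
    {"claw":40,"linear":[0,0,-1],"dr":[0,0,0]},
    {"claw":40,"linear":[0,0,0],"dr":[0,0,0]},
    {"claw":65,"linear":[0,0,0],"dr":[0,0,0]},
    {"claw":87,"linear":[0,0,0],"dr":[0,0,0]},
    {"claw":87,"linear":[0,0,0],"dr":[0,0,0]},
    {"claw":87,"linear":[0,0,0],"dr":[0,0,0]},
    {"claw":87,"linear":[0,0,0],"dr":[0,0,0]},
  ],
)

```text
time_s: 8.1
tool_pos: [0.6131, 0.0224, 0.0375]
tool_rot: [[0.995, -0.095, 0.0], [-0.095, -0.995, 0.0], [0.0, -0.0, -1.0]]
force: [-0.8, 0.5, 0.5]
finger_gap: 0.0859
```

Emit:
jog_arm(
  steps=[
    {"claw":87,"linear":[0,0,12],"dr":[0,0,0]},
    {"claw":87,"linear":[0,0,30],"dr":[0,0,0]},
    {"claw":87,"linear":[0,0,35],"dr":[0,0,0]},
    {"claw":87,"linear":[-8,-11,15],"dr":[0,0,0]},
    {"claw":87,"linear":[-18,-26,0],"dr":[0,0,0]},
    {"claw":87,"linear":[-22,-31,0],"dr":[0,0,0]},
    {"claw":87,"linear":[-22,-31,0],"dr":[0,0,0]},
    {"claw":87,"linear":[-22,-31,0],"dr":[0,0,0]},
  ],
)

```text
time_s: 9.1
tool_pos: [0.5194, -0.1089, 0.1292]
tool_rot: [[0.995, -0.095, -0.001], [-0.095, -0.995, -0.0], [-0.001, 0.0, -1.0]]
force: [0.3, -0.6, 0.0]
finger_gap: 0.087
```

Emit:
jog_arm(
  steps=[
    {"claw":87,"linear":[-22,-31,0],"dr":[0,0,0]},
    {"claw":87,"linear":[-22,-31,0],"dr":[0,0,0]},
    {"claw":87,"linear":[-22,-31,0],"dr":[0,0,0]},
    {"claw":87,"linear":[-17,-24,0],"dr":[0,0,0]},
    {"claw":87,"linear":[-10.5,-15.5,0],"dr":[0,0,0]},
    {"claw":87,"linear":[0,0,-12],"dr":[0,0,0]},
    {"claw":87,"linear":[0,0,-25],"dr":[0,0,0]},
    {"claw":87,"linear":[0,0,-10],"dr":[0,0,0]},
  ],
)

```text
time_s: 10.1
tool_pos: [0.4263, -0.2386, 0.0802]
tool_rot: [[0.996, -0.095, -0.003], [-0.095, -0.996, 0.002], [-0.003, -0.002, -1.0]]
force: [0.1, -0.2, -0.1]
finger_gap: 0.0872
```

Emit:
jog_arm(
  steps=[
    {"claw":87,"linear":[1,-1,-22],"dr":[0,0,0]},
    {"claw":87,"linear":[0,0,-20],"dr":[0,0,0]},
    {"claw":87,"linear":[0,0,-11],"dr":[0,0,0]},
    {"claw":30,"linear":[0,0,0],"dr":[0,0,0]},
    {"claw":30,"linear":[0,0,0],"dr":[0,0,0]},
    {"claw":30,"linear":[0,0,0],"dr":[0,0,0]},
    {"claw":30,"linear":[0,0,0],"dr":[0,0,0]},
    {"claw":30,"linear":[0,0,0],"dr":[0,0,0]},
  ],
)

```text
time_s: 11.1
tool_pos: [0.4288, -0.2413, 0.0299]
tool_rot: [[0.995, -0.095, 0.0], [-0.095, -0.995, -0.0], [0.0, 0.0, -1.0]]
force: [0.4, 0.2, 2.5]
finger_gap: 0.0472
```

Emit:
jog_arm(
  steps=[
    {"claw":30,"linear":[0,0,0],"dr":[0,0,0]},
    {"claw":30,"linear":[0,0,0],"dr":[0,0,0]},
    {"claw":30,"linear":[0,0,4],"dr":[0,0,0]},
    {"claw":30,"linear":[0,0,10],"dr":[0,0,0]},
    {"claw":30,"linear":[0,0,14],"dr":[0,0,0]},
    {"claw":30,"linear":[0,0,14],"dr":[0,0,0]},
    {"claw":30,"linear":[0,0,12],"dr":[0,0,0]},
    {"claw":30,"linear":[0,0,6],"dr":[0,0,0]},
  ],
)

```text
time_s: 12.1
tool_pos: [0.4291, -0.2415, 0.0909]
tool_rot: [[0.995, -0.095, 0.001], [-0.095, -0.995, -0.001], [0.001, 0.001, -1.0]]
force: [0.4, -0.4, -2.3]
finger_gap: 0.0475
```

Emit:
jog_arm(
  steps=[
    {"claw":30,"linear":[7,4,4],"dr":[0,0,0]},
    {"claw":30,"linear":[15,10,0],"dr":[0,0,0]},
    {"claw":30,"linear":[20,16,0],"dr":[0,0,0]},
    {"claw":30,"linear":[22,22,0],"dr":[0,0,0]},
    {"claw":30,"linear":[22,24,0],"dr":[0,0,0]},
    {"claw":30,"linear":[22,26,0],"dr":[0,0,0]},
    {"claw":30,"linear":[22,26,0],"dr":[0,0,0]},
    {"claw":30,"linear":[20,24,0],"dr":[0,0,0]},
  ],
)

```text
time_s: 13.1
tool_pos: [0.5796, -0.0868, 0.0926]
tool_rot: [[0.996, -0.094, -0.001], [-0.094, -0.996, 0.001], [-0.001, -0.001, -1.0]]
force: [-0.3, -0.1, -1.8]
finger_gap: 0.047
```

Emit:
jog_arm(
  steps=[
    {"claw":30,"linear":[16,18,0],"dr":[0,0,0]},
    {"claw":30,"linear":[8,10,0],"dr":[0,0,0]},
    {"claw":30,"linear":[2.7,4.4,0],"dr":[0,0,0]},
    {"claw":30,"linear":[0,0,-8],"dr":[0,0,0]},
    {"claw":30,"linear":[0,0,-13],"dr":[0,0,0]},
    {"claw":30,"linear":[0,0,-13],"dr":[0,0,0]},
    {"claw":30,"linear":[0,0,-10],"dr":[0,0,0]},
    {"claw":30,"linear":[0,0,-6],"dr":[0,0,0]},
  ],
)

```text
time_s: 14.1
tool_pos: [0.6046, -0.0567, 0.0423]
tool_rot: [[0.995, -0.095, -0.001], [-0.095, -0.995, 0.0], [-0.001, -0.0, -1.0]]
force: [0.4, 0.8, -2.2]
finger_gap: 0.0473
```

Emit:
jog_arm(
  steps=[
    {"claw":30,"linear":[0,0,-3],"dr":[0,0,0]},
    {"claw":30,"linear":[0,0,-2],"dr":[0,0,0]},
    {"claw":30,"linear":[0,0,-1.5],"dr":[0,0,0]},
    {"claw":30,"linear":[0,0,-1],"dr":[0,0,0]},
    {"claw":30,"linear":[0,0,-0.5],"dr":[0,0,0]},
    {"claw":30,"linear":[0,0,0],"dr":[0,0,0]},
    {"claw":60,"linear":[0,0,0],"dr":[0,0,0]},
    {"claw":87,"linear":[0,0,0],"dr":[0,0,0]},
  ],
)

```text
time_s: 15.1
tool_pos: [0.6055, -0.0567, 0.0356]
tool_rot: [[0.995, -0.095, 0.0], [-0.095, -0.995, -0.0], [0.0, 0.0, -1.0]]
force: [-0.4, 0.5, -0.3]
finger_gap: 0.0597
```

Emit:
jog_arm(
  steps=[
    {"claw":87,"linear":[0,0,0],"dr":[0,0,0]},
    {"claw":87,"linear":[0,0,0],"dr":[0,0,0]},
    {"claw":87,"linear":[0,0,12],"dr":[0,0,0]},
    {"claw":87,"linear":[0,0,30],"dr":[0,0,0]},
    {"claw":87,"linear":[0,0,35],"dr":[0,0,0]},
    {"claw":87,"linear":[0,0,18],"dr":[0,0,0]},
    {"claw":87,"linear":[-12,22,0],"dr":[0,0,-0.02]},
    {"claw":87,"linear":[-16,38,0],"dr":[0,0,-0.02]},
  ],
)

```text
time_s: 16.1
tool_pos: [0.5773, 0.003, 0.131]
tool_rot: [[0.991, -0.137, 0.001], [-0.137, -0.991, -0.0], [0.001, 0.0, -1.0]]
force: [-0.3, 1.5, 0.9]
finger_gap: 0.0874
```

Emit:
jog_arm(
  steps=[
    {"claw":87,"linear":[-16,42,0],"dr":[0,0,-0.0085]},
    {"claw":87,"linear":[-16,42,0],"dr":[0,0,-0.0085]},
    {"claw":87,"linear":[-16,42,0],"dr":[0,0,-0.0085]},
    {"claw":87,"linear":[-16,42,0],"dr":[0,0,-0.0085]},
    {"claw":87,"linear":[-16,42,0],"dr":[0,0,0]},
    {"claw":87,"linear":[-16,42,0],"dr":[0,0,0]},
    {"claw":87,"linear":[-16,40,0],"dr":[0,0,0]},
    {"claw":87,"linear":[-14,35,0],"dr":[0,0,0]},
  ],
)

```text
time_s: 17.1
tool_pos: [0.4503, 0.3317, 0.1305]
tool_rot: [[0.986, -0.168, -0.0], [-0.168, -0.986, -0.0], [-0.0, 0.0, -1.0]]
force: [-0.3, -0.0, -1.3]
finger_gap: 0.0872
```

Emit:
jog_arm(
  steps=[
    {"claw":87,"linear":[-8,20,0],"dr":[0,0,0]},
    {"claw":87,"linear":[-3.1,7.7,0],"dr":[0,0,0]},
    {"claw":87,"linear":[0,0,-15],"dr":[0,0,0]},
    {"claw":87,"linear":[0,0,-27],"dr":[0,0,0]},
    {"claw":87,"linear":[0,0,-15],"dr":[0,0,0]},
    {"claw":87,"linear":[0,0,0],"dr":[0,0,0]},
    {"claw":87,"linear":[0,0,0],"dr":[0,0,0]},
    {"claw":87,"linear":[0,0,0],"dr":[0,0,0]},
  ],
)

```text
time_s: 18.1
tool_pos: [0.441, 0.3583, 0.0747]
tool_rot: [[0.986, -0.168, 0.002], [-0.168, -0.986, 0.001], [0.002, -0.001, -1.0]]
force: [-0.1, -0.5, -0.3]
finger_gap: 0.087
```

Emit:
jog_arm(
  steps=[
    {"claw":87,"linear":[-0.5,-0.5,-18],"dr":[0,0,0]},
    {"claw":87,"linear":[0,0,-16],"dr":[0,0,0]},
    {"claw":87,"linear":[0,0,-8],"dr":[0,0,0]},
    {"claw":40,"linear":[0,0,0],"dr":[0,0,0]},
    {"claw":40,"linear":[0,0,0],"dr":[0,0,0]},
    {"claw":40,"linear":[0,0,0],"dr":[0,0,0]},
    {"claw":40,"linear":[0,0,0],"dr":[0,0,0]},
    {"claw":40,"linear":[0,0,0],"dr":[0,0,0]},
  ],
)

```text
time_s: 19.1
tool_pos: [0.4401, 0.3578, 0.0321]
tool_rot: [[0.986, -0.168, 0.001], [-0.168, -0.986, 0.001], [0.001, -0.001, -1.0]]
force: [-0.1, -0.2, 2.6]
finger_gap: 0.0574
```

Emit:
jog_arm(
  steps=[
    {"claw":40,"linear":[0,0,0],"dr":[0,0,0]},
    {"claw":40,"linear":[0,0,4],"dr":[0,0,0]},
    {"claw":40,"linear":[0,0,10],"dr":[0,0,0]},
    {"claw":40,"linear":[0,0,14],"dr":[0,0,0]},
    {"claw":40,"linear":[0,0,14],"dr":[0,0,0]},
    {"claw":40,"linear":[0,0,12],"dr":[0,0,0]},
    {"claw":40,"linear":[0,0,6],"dr":[0,0,0]},
    {"claw":40,"linear":[0,0,0],"dr":[0,0,0]},
  ],
)

```text
time_s: 20.1
tool_pos: [0.44, 0.3577, 0.0922]
tool_rot: [[0.986, -0.168, 0.001], [-0.168, -0.986, 0.001], [0.001, -0.001, -1.0]]
force: [-0.4, 0.8, -2.7]
finger_gap: 0.0577
```

Emit:
jog_arm(
  steps=[
    {"claw":40,"linear":[8,-4,0],"dr":[0,0,0]},
    {"claw":40,"linear":[18,-8,0],"dr":[0,0,0]},
    {"claw":40,"linear":[26,-12,0],"dr":[0,0,0]},
    {"claw":40,"linear":[30,-14,0],"dr":[0,0,0]},
    {"claw":40,"linear":[30,-14,0],"dr":[0,0,0]},
    {"claw":40,"linear":[26,-12,0],"dr":[0,0,0]},
    {"claw":40,"linear":[18,-8.5,0],"dr":[0,0,0]},
    {"claw":40,"linear":[8.6,-4.5,0],"dr":[0,0,0]},
  ],
)

```text
time_s: 21.1
tool_pos: [0.6054, 0.2794, 0.091]
tool_rot: [[0.986, -0.169, -0.001], [-0.169, -0.986, -0.0], [-0.0, 0.0, -1.0]]
force: [0.1, 0.5, -2.1]
finger_gap: 0.0572
```

Emit:
jog_arm(
  steps=[
    {"claw":40,"linear":[0,0,-6],"dr":[0,0,0]},
    {"claw":40,"linear":[0,0,-11],"dr":[0,0,0]},
    {"claw":40,"linear":[0,0,-11],"dr":[0,0,0]},
    {"claw":40,"linear":[0,0,-10],"dr":[0,0,0]},
    {"claw":40,"linear":[0,0,-7],"dr":[0,0,0]},
    {"claw":40,"linear":[0,0,-4],"dr":[0,0,0]},
    {"claw":40,"linear":[0,0,-2],"dr":[0,0,0]},
    {"claw":40,"linear":[0,0,0],"dr":[0,0,0]},
  ],
)

```text
time_s: 22.1
tool_pos: [0.6044, 0.2805, 0.0407]
tool_rot: [[0.986, -0.168, 0.0], [-0.168, -0.986, 0.0], [0.0, -0.0, -1.0]]
force: [0.7, 0.2, -3.4]
finger_gap: 0.0576
```

Net +9 mm; floor is +6, so 3 mm more, then release.

Emit:
jog_arm(
  steps=[
    {"claw":40,"linear":[0,0,-1.5],"dr":[0,0,0]},
    {"claw":40,"linear":[0,0,-1],"dr":[0,0,0]},
    {"claw":40,"linear":[0,0,-0.7],"dr":[0,0,0]},
    {"claw":40,"linear":[0,0,0],"dr":[0,0,0]},
    {"claw":65,"linear":[0,0,0],"dr":[0,0,0]},
    {"claw":87,"linear":[0,0,0],"dr":[0,0,0]},
    {"claw":87,"linear":[0,0,0],"dr":[0,0,0]},
    {"claw":87,"linear":[0,0,0],"dr":[0,0,0]},
  ],
)

```text
time_s: 23.1
tool_pos: [0.6043, 0.2805, 0.0372]
tool_rot: [[0.986, -0.168, -0.0], [-0.168, -0.986, 0.0], [-0.0, -0.0, -1.0]]
force: [-0.8, 0.6, 0.3]
finger_gap: 0.0842
```

Emit:
jog_arm(
  steps=[
    {"claw":87,"linear":[0,0,12],"dr":[0,0,0]},
    {"claw":87,"linear":[0,0,30],"dr":[0,0,0]},
    {"claw":87,"linear":[0,0,35],"dr":[0,0,0]},
    {"claw":87,"linear":[0,0,15],"dr":[0,0,0]},
    {"claw":87,"linear":[-8,-18,0],"dr":[0,0,0]},
    {"claw":87,"linear":[-16,-36,0],"dr":[0,0,0]},
    {"claw":87,"linear":[-18,-42,0],"dr":[0,0,0]},
    {"claw":87,"linear":[-18,-42,0],"dr":[0,0,0]},
  ],
)

```text
time_s: 24.1
tool_pos: [0.5434, 0.1414, 0.129]
tool_rot: [[0.986, -0.168, -0.0], [-0.168, -0.986, -0.0], [-0.0, 0.0, -1.0]]
force: [-0.1, 0.2, -0.4]
finger_gap: 0.087
```

Emit:
jog_arm(
  steps=[
    {"claw":87,"linear":[-18,-42,0],"dr":[0,0,0]},
    {"claw":87,"linear":[-18,-42,0],"dr":[0,0,0]},
    {"claw":87,"linear":[-18,-42,0],"dr":[0,0,0]},
    {"claw":87,"linear":[-18,-42,0],"dr":[0,0,0]},
    {"claw":87,"linear":[-18,-40,0],"dr":[0,0,0]},
    {"claw":87,"linear":[-14,-30,0],"dr":[0,0,0]},
    {"claw":87,"linear":[-7.6,-18,0],"dr":[0,0,0]},
    {"claw":87,"linear":[0,0,-12],"dr":[0,0,0]},
  ],
)

```text
time_s: 25.1
tool_pos: [0.4331, -0.1147, 0.1178]
tool_rot: [[0.985, -0.171, 0.002], [-0.171, -0.985, -0.001], [0.002, 0.001, -1.0]]
force: [-0.4, 0.2, 0.8]
finger_gap: 0.0871
```

Emit:
jog_arm(
  steps=[
    {"claw":87,"linear":[0,0,-22],"dr":[0,0,0]},
    {"claw":87,"linear":[0,0,-14],"dr":[0,0,0]},
    {"claw":87,"linear":[0,0,0],"dr":[0,0,0]},
    {"claw":87,"linear":[0,0,0],"dr":[0,0,0]},
    {"claw":87,"linear":[0,0,-18],"dr":[0,0,0]},
    {"claw":87,"linear":[0,0,-18],"dr":[0,0,0]},
    {"claw":87,"linear":[0,0,-15],"dr":[0,0,0]},
    {"claw":87,"linear":[0,0,0],"dr":[0,0,0]},
  ],
)

```text
time_s: 26.1
tool_pos: [0.432, -0.1131, 0.0296]
tool_rot: [[0.986, -0.168, -0.002], [-0.168, -0.986, 0.001], [-0.002, -0.001, -1.0]]
force: [0.5, -0.1, 0.2]
finger_gap: 0.0868
```

Emit:
jog_arm(
  steps=[
    {"claw":30,"linear":[0,0,0],"dr":[0,0,0]},
    {"claw":30,"linear":[0,0,0],"dr":[0,0,0]},
    {"claw":30,"linear":[0,0,0],"dr":[0,0,0]},
    {"claw":30,"linear":[0,0,0],"dr":[0,0,0]},
    {"claw":30,"linear":[0,0,0],"dr":[0,0,0]},
    {"claw":30,"linear":[0,0,0],"dr":[0,0,0]},
    {"claw":30,"linear":[0,0,4],"dr":[0,0,0]},
    {"claw":30,"linear":[0,0,10],"dr":[0,0,0]},
  ],
)

```text
time_s: 27.1
tool_pos: [0.4319, -0.1131, 0.0441]
tool_rot: [[0.986, -0.168, -0.002], [-0.168, -0.986, 0.001], [-0.002, -0.001, -1.0]]
force: [0.6, 0.6, -1.6]
finger_gap: 0.0472
```

Emit:
jog_arm(
  steps=[
    {"claw":30,"linear":[0,0,16],"dr":[0,0,0]},
    {"claw":30,"linear":[0,0,20],"dr":[0,0,0]},
    {"claw":30,"linear":[0,0,20],"dr":[0,0,0]},
    {"claw":30,"linear":[6,8,20],"dr":[0,0,0]},
    {"claw":30,"linear":[13,17,14],"dr":[0,0,0]},
    {"claw":30,"linear":[18,26,6],"dr":[0,0,0]},
    {"claw":30,"linear":[18,32,0],"dr":[0,0,0]},
    {"claw":30,"linear":[18,34,0],"dr":[0,0,0]},
  ],
)

```text
time_s: 28.1
tool_pos: [0.5066, 0.0043, 0.1419]
tool_rot: [[0.986, -0.169, 0.002], [-0.169, -0.986, -0.0], [0.002, 0.0, -1.0]]
force: [-0.1, -0.2, -2.2]
finger_gap: 0.047
```

Emit:
jog_arm(
  steps=[
    {"claw":30,"linear":[14,34,0],"dr":[0,0,0]},
    {"claw":30,"linear":[14,34,0],"dr":[0,0,0]},
    {"claw":30,"linear":[14,34,0],"dr":[0,0,0]},
    {"claw":30,"linear":[14,32,0],"dr":[0,0,0]},
    {"claw":30,"linear":[13,28,-5],"dr":[0,0,0]},
    {"claw":30,"linear":[10,21,-12],"dr":[0,0,0]},
    {"claw":30,"linear":[5,11,-18],"dr":[0,0,0]},
    {"claw":30,"linear":[2,4.5,-18],"dr":[0,0,0]},
  ],
)

```text
time_s: 29.1
tool_pos: [0.5922, 0.2028, 0.0877]
tool_rot: [[0.986, -0.167, 0.001], [-0.167, -0.986, 0.0], [0.001, -0.0, -1.0]]
force: [-0.7, -0.6, -1.6]
finger_gap: 0.0473
```

Emit:
jog_arm(
  steps=[
    {"claw":30,"linear":[0,0,-14],"dr":[0,0,0]},
    {"claw":30,"linear":[0,0,-12],"dr":[0,0,0]},
    {"claw":30,"linear":[0,0,-9],"dr":[0,0,0]},
    {"claw":30,"linear":[0,0,-6],"dr":[0,0,0]},
    {"claw":30,"linear":[0,0,-4],"dr":[0,0,0]},
    {"claw":30,"linear":[0,0,-2],"dr":[0,0,0]},
    {"claw":30,"linear":[0,0,0],"dr":[0,0,0]},
    {"claw":30,"linear":[0,0,0],"dr":[0,0,0]},
  ],
)

```text
time_s: 30.1
tool_pos: [0.592, 0.2021, 0.0407]
tool_rot: [[0.986, -0.168, 0.001], [-0.168, -0.986, 0.0], [0.001, -0.0, -1.0]]
force: [0.5, -0.0, -1.9]
finger_gap: 0.0474
```

Emit:
jog_arm(
  steps=[
    {"claw":30,"linear":[0,0,-2],"dr":[0,0,0]},
    {"claw":30,"linear":[0,0,-1.5],"dr":[0,0,0]},
    {"claw":30,"linear":[0,0,-1],"dr":[0,0,0]},
    {"claw":30,"linear":[0,0,0],"dr":[0,0,0]},
    {"claw":30,"linear":[0,0,0],"dr":[0,0,0]},
    {"claw":30,"linear":[0,0,0],"dr":[0,0,0]},
    {"claw":30,"linear":[0,0,0],"dr":[0,0,0]},
    {"claw":30,"linear":[0,0,0],"dr":[0,0,0]},
  ],
)

```text
time_s: 31.1
tool_pos: [0.5917, 0.2021, 0.0365]
tool_rot: [[0.986, -0.168, 0.0], [-0.168, -0.986, -0.0], [0.0, 0.0, -1.0]]
force: [-3.3, -1.2, 5.7]
finger_gap: 0.0468
```

Emit:
jog_arm(
  steps=[
    {"claw":60,"linear":[0,0,0],"dr":[0,0,0]},
    {"claw":87,"linear":[0,0,0],"dr":[0,0,0]},
    {"claw":87,"linear":[0,0,0],"dr":[0,0,0]},
    {"claw":87,"linear":[0,0,0],"dr":[0,0,0]},
    {"claw":87,"linear":[0,0,0],"dr":[0,0,0]},
    {"claw":87,"linear":[0,0,12],"dr":[0,0,0]},
    {"claw":87,"linear":[0,0,30],"dr":[0,0,0]},
    {"claw":87,"linear":[0,0,35],"dr":[0,0,0]},
  ],
)

```text
time_s: 32.1
tool_pos: [0.5914, 0.2019, 0.1139]
tool_rot: [[0.986, -0.168, -0.001], [-0.168, -0.986, -0.0], [-0.001, 0.0, -1.0]]
force: [1.0, -0.1, 0.5]
finger_gap: 0.087
```

Emit:
jog_arm(
  steps=[
    {"claw":87,"linear":[0,0,15],"dr":[0,0,0]},
    {"claw":87,"linear":[-14,2.5,0],"dr":[0,0,0.014]},
    {"claw":87,"linear":[-26,4.5,0],"dr":[0,0,0]},
    {"claw":87,"linear":[-32,6,0],"dr":[0,0,0]},
    {"claw":87,"linear":[-32,6,0],"dr":[0,0,0]},
    {"claw":87,"linear":[-18,3,0],"dr":[0,0,0]},
    {"claw":87,"linear":[-7,1.2,0],"dr":[0,0,0]},
    {"claw":87,"linear":[0,0,0],"dr":[0,0,0]},
  ],
)

```text
time_s: 33.1
tool_pos: [0.4618, 0.2252, 0.127]
tool_rot: [[0.988, -0.154, -0.001], [-0.154, -0.988, -0.0], [-0.001, 0.001, -1.0]]
force: [0.0, -0.1, -1.1]
finger_gap: 0.0869
```

Emit:
jog_arm(
  steps=[
    {"claw":87,"linear":[0.5,0,-14],"dr":[0,0,0]},
    {"claw":87,"linear":[0,0,-24],"dr":[0,0,0]},
    {"claw":87,"linear":[0,0,-24],"dr":[0,0,0]},
    {"claw":87,"linear":[0,0,-20],"dr":[0,0,0]},
    {"claw":87,"linear":[0,0,-13],"dr":[0,0,0]},
    {"claw":87,"linear":[0,0,0],"dr":[0,0,0]},
    {"claw":36,"linear":[0,0,0],"dr":[0,0,0]},
    {"claw":36,"linear":[0,0,0],"dr":[0,0,0]},
  ],
)

```text
time_s: 34.1
tool_pos: [0.464, 0.2255, 0.0337]
tool_rot: [[0.988, -0.154, 0.002], [-0.154, -0.988, 0.001], [0.002, -0.001, -1.0]]
force: [0.2, -0.7, -0.3]
finger_gap: 0.0742
```

Emit:
jog_arm(
  steps=[
    {"claw":36,"linear":[0,0,0],"dr":[0,0,0]},
    {"claw":36,"linear":[0,0,0],"dr":[0,0,0]},
    {"claw":36,"linear":[0,0,0],"dr":[0,0,0]},
    {"claw":36,"linear":[0,0,0],"dr":[0,0,0]},
    {"claw":36,"linear":[0,0,4],"dr":[0,0,0]},
    {"claw":36,"linear":[0,0,10],"dr":[0,0,0]},
    {"claw":36,"linear":[0,0,16],"dr":[0,0,0]},
    {"claw":36,"linear":[0,0,20],"dr":[0,0,0]},
  ],
)

```text
time_s: 35.1
tool_pos: [0.463, 0.2252, 0.0839]
tool_rot: [[0.988, -0.154, -0.0], [-0.154, -0.988, -0.0], [-0.0, 0.0, -1.0]]
force: [1.0, -0.2, -3.4]
finger_gap: 0.0531
```

Emit:
jog_arm(
  steps=[
    {"claw":36,"linear":[0,0,22],"dr":[0,0,0]},
    {"claw":36,"linear":[0,0,22],"dr":[0,0,0]},
    {"claw":36,"linear":[3,-8,18],"dr":[0,0,0]},
    {"claw":36,"linear":[6,-18,10],"dr":[0,0,0]},
    {"claw":36,"linear":[8,-26,3],"dr":[0,0,0]},
    {"claw":36,"linear":[8,-34,0],"dr":[0,0,0]},
    {"claw":36,"linear":[8,-36,0],"dr":[0,0,0]},
    {"claw":36,"linear":[8,-36,0],"dr":[0,0,0]},
  ],
)

```text
time_s: 36.1
tool_pos: [0.5041, 0.0648, 0.1576]
tool_rot: [[0.988, -0.155, -0.001], [-0.155, -0.988, -0.0], [-0.001, 0.0, -1.0]]
force: [-0.3, -0.1, -2.4]
finger_gap: 0.053
```

Emit:
jog_arm(
  steps=[
    {"claw":36,"linear":[8,-36,0],"dr":[0,0,0]},
    {"claw":36,"linear":[8,-36,0],"dr":[0,0,0]},
    {"claw":36,"linear":[8,-36,0],"dr":[0,0,0]},
    {"claw":36,"linear":[12,-36,0],"dr":[0,0,0]},
    {"claw":36,"linear":[16,-36,0],"dr":[0,0,0]},
    {"claw":36,"linear":[18,-36,0],"dr":[0,0,0]},
    {"claw":36,"linear":[18,-34,0],"dr":[0,0,0]},
    {"claw":36,"linear":[16,-32,0],"dr":[0,0,0]},
  ],
)

```text
time_s: 37.1
tool_pos: [0.6077, -0.2175, 0.1573]
tool_rot: [[0.988, -0.156, -0.001], [-0.156, -0.988, 0.0], [-0.001, -0.0, -1.0]]
force: [1.1, 0.1, -3.4]
finger_gap: 0.053
```

Emit:
jog_arm(
  steps=[
    {"claw":36,"linear":[12,-24,0],"dr":[0,0,0]},
    {"claw":36,"linear":[6,-11,-6],"dr":[0,0,0]},
    {"claw":36,"linear":[2.5,-4.5,-14],"dr":[0,0,0]},
    {"claw":36,"linear":[0,0,-20],"dr":[0,0,0]},
    {"claw":36,"linear":[0,0,-20],"dr":[0,0,0]},
    {"claw":36,"linear":[0,0,-18],"dr":[0,0,0]},
    {"claw":36,"linear":[0,0,-14],"dr":[0,0,0]},
    {"claw":36,"linear":[0,0,-10],"dr":[0,0,0]},
  ],
)

```text
time_s: 38.1
tool_pos: [0.6285, -0.254, 0.0547]
tool_rot: [[0.988, -0.154, -0.001], [-0.154, -0.988, 0.0], [-0.001, -0.0, -1.0]]
force: [-1.0, 0.0, -2.5]
finger_gap: 0.053
```

Emit:
jog_arm(
  steps=[
    {"claw":36,"linear":[0,0,-6],"dr":[0,0,0]},
    {"claw":36,"linear":[0,0,-4],"dr":[0,0,0]},
    {"claw":36,"linear":[0,0,-2],"dr":[0,0,0]},
    {"claw":36,"linear":[0,0,-1],"dr":[0,0,0]},
    {"claw":36,"linear":[0,0,0],"dr":[0,0,0]},
    {"claw":36,"linear":[0,0,0],"dr":[0,0,0]},
    {"claw":36,"linear":[0,0,0],"dr":[0,0,0]},
    {"claw":36,"linear":[0,0,0],"dr":[0,0,0]},
  ],
)

```text
time_s: 39.1
tool_pos: [0.6287, -0.2543, 0.0429]
tool_rot: [[0.988, -0.154, 0.0], [-0.154, -0.988, -0.0], [0.0, 0.0, -1.0]]
force: [-0.6, 0.0, -2.9]
finger_gap: 0.0528
```

Emit:
jog_arm(
  steps=[
    {"claw":36,"linear":[0,0,-1.5],"dr":[0,0,0]},
    {"claw":36,"linear":[0,0,-1],"dr":[0,0,0]},
    {"claw":36,"linear":[0,0,-1],"dr":[0,0,0]},
    {"claw":36,"linear":[0,0,-0.5],"dr":[0,0,0]},
    {"claw":36,"linear":[0,0,0],"dr":[0,0,0]},
    {"claw":36,"linear":[0,0,0],"dr":[0,0,0]},
    {"claw":36,"linear":[0,0,0],"dr":[0,0,0]},
    {"claw":36,"linear":[0,0,0],"dr":[0,0,0]},
  ],
)

```text
time_s: 40.1
tool_pos: [0.6287, -0.2543, 0.0393]
tool_rot: [[0.988, -0.154, -0.0], [-0.154, -0.988, -0.0], [-0.0, 0.0, -1.0]]
force: [-3.5, 1.0, 5.3]
finger_gap: 0.0531
```

Contact. Release, and rise clear.

Emit:
jog_arm(
  steps=[
    {"claw":65,"linear":[0,0,0],"dr":[0,0,0]},
    {"claw":87,"linear":[0,0,0],"dr":[0,0,0]},
    {"claw":87,"linear":[0,0,0],"dr":[0,0,0]},
    {"claw":87,"linear":[0,0,0],"dr":[0,0,0]},
    {"claw":87,"linear":[0,0,0],"dr":[0,0,0]},
    {"claw":87,"linear":[0,0,12],"dr":[0,0,0]},
    {"claw":87,"linear":[0,0,30],"dr":[0,0,0]},
    {"claw":87,"linear":[0,0,35],"dr":[0,0,0]},
  ],
)

```text
time_s: 41.1
tool_pos: [0.6284, -0.2541, 0.1168]
tool_rot: [[0.988, -0.154, -0.001], [-0.154, -0.988, 0.0], [-0.001, -0.0, -1.0]]
force: [0.2, -0.6, -0.4]
finger_gap: 0.0868
```

Emit:
jog_arm(
  steps=[
    {"claw":87,"linear":[0,0,35],"dr":[0,0,0]},
    {"claw":87,"linear":[-20,0,30],"dr":[0,0,0]},
    {"claw":87,"linear":[-35,0,20],"dr":[0,0,0]},
    {"claw":87,"linear":[-35,0,0],"dr":[0,0,0]},
    {"claw":87,"linear":[-35,0,0],"dr":[0,0,0]},
    {"claw":87,"linear":[-35,0,0],"dr":[0,0,0]},
    {"claw":87,"linear":[-20,0,0],"dr":[0,0,0]},
    {"claw":87,"linear":[0,0,0],"dr":[0,0,0]},
  ],
)

```text
time_s: 42.1
tool_pos: [0.4481, -0.2545, 0.202]
tool_rot: [[0.988, -0.156, 0.001], [-0.156, -0.988, -0.001], [0.001, 0.001, -1.0]]
force: [-0.4, -0.2, -0.0]
finger_gap: 0.0869
```

Run:
```python
from h import *
for c in ["scene","top"]:
    im=imaging.read_camera(c); cv2.imwrite(f"pics/{c}1.png",cv2.resize(cv2.cvtColor(im,cv2.COLOR_RGB2BGR),(768,576),interpolation=cv2.INTER_CUBIC))
P={c:imaging.camera_params(c) for c in("top","scene")}
for n in J:
    ms=[];ps=[]
    for c in P:
        D=imaging.masks_of(c,n)
        print(n,c,[(round(d['confidence'],2),[int(x) for x in d['extent']]) for d in D],end=' ')
        if D:
            print(fit(n,[D[0]['region']],[P[c]],0 if n in('carrot_jar','cream_jar') else .006)[0].round(4))
s=monitor.get_state();print(s['time_s'],s['tool_pos'])
```

```text
beet_large top [(0.68, [237, 127, 260, 154])] [0.6099 0.0219]
beet_large scene [(0.63, [286, 188, 312, 227]), (0.18, [209, 263, 293, 350])] [0.6149 0.0195]
beet_small top [(0.82, [269, 134, 284, 155]), (0.72, [146, 134, 173, 160])] [ 0.6027 -0.0551]
beet_small scene [(0.86, [272, 212, 291, 244]), (0.82, [141, 227, 161, 258])] [ 0.6058 -0.0585]
dill_large top [] dill_large scene [(0.9, [319, 130, 337, 164])] [0.6053 0.2839]
dill_small top [(0.77, [177, 142, 199, 166]), (0.52, [250, 196, 265, 210])] [0.5887 0.201 ]
dill_small scene [(0.73, [307, 151, 323, 180])] [0.5934 0.2019]
honey_jar top [(0.85, [334, 121, 356, 145]), (0.69, [177, 141, 198, 161])] [ 0.6276 -0.2538]
honey_jar scene [(0.89, [245, 277, 269, 313])] [ 0.6279 -0.2544]
carrot_jar top [] carrot_jar scene [(0.74, [142, 283, 177, 322])] [ 0.4532 -0.3654]
cream_jar top [] cream_jar scene [(0.94, [229, 175, 246, 208]), (0.49, [288, 141, 350, 190])] [0.4372 0.0032]
42.9 [ 0.44870849 -0.25427151  0.2007943 ]
```

View pics/scene1.png

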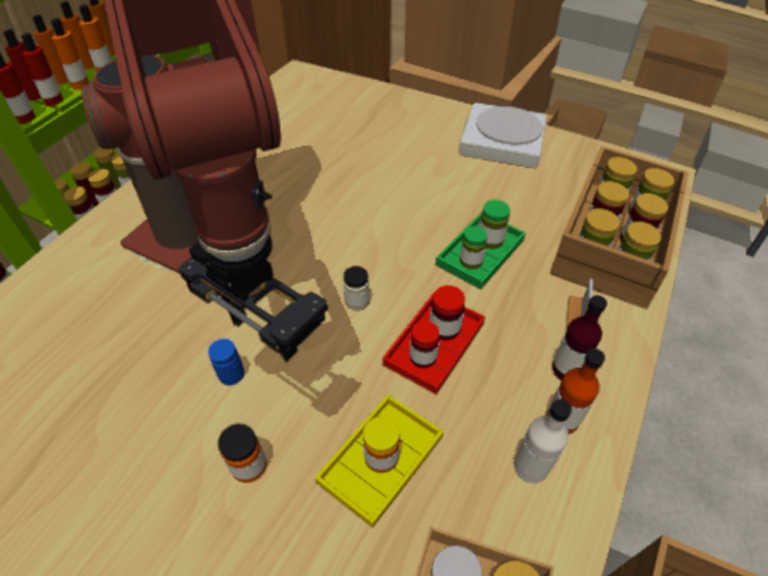

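View pics/top1.png

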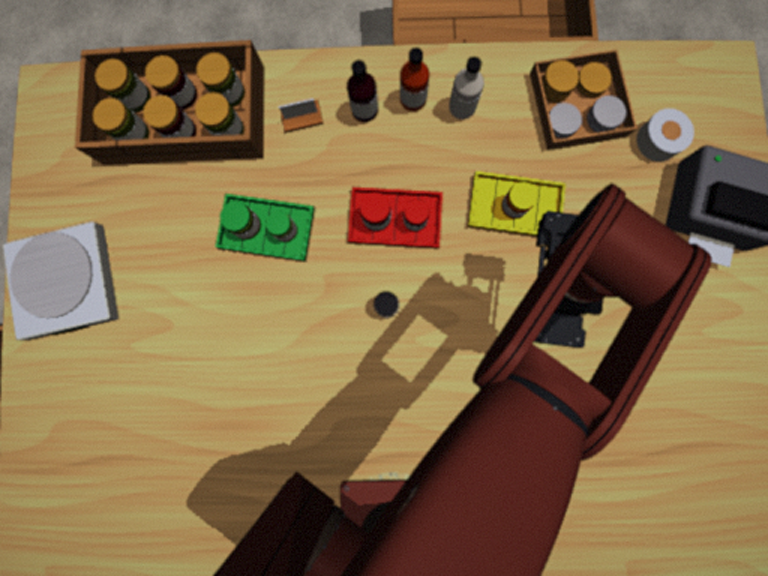

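Both views show all five jars standing upright well inside their trays: beets in red at about (435,320) px in the scene view, pickles in green at (485,235), honey in yellow at (381,445). The black-lidded jars (356,288 and 242,453) and the blue one (227,362) are untouched, and the arm is clear.

```bash
python3 -c "
from workcell import job
print(job.sign_off())"
```

```text
the job is handed in; nothing more can be done
None
```

I moved all five jars to their matching trays and handed the job in at about 43 s of the 115 s allowed. Both beet jars are in the red tray, both pickle jars in the green tray and the honey jar in the yellow tray. Each jar was lowered to floor height at low contact force before release.

- **Final pictures:** the scene and top views show all five jars upright and inside the tray walls. In the scene view, the two black-lidded jars and the blue look-alike stand where they were, and the arm is clear.
- **Measured positions:** the placed jars measured within about 4 mm of where I aimed. The black-lidded jars measured within about 3 mm of their starting positions.
- **Disagreements:**
  - The top and scene views differed by up to about 5 mm on the placed jars.
  - In the last top view, the network found nothing for the large pickle jar, carrot jar or cream jar. The arm hid the carrot jar there. The large pickle jar and cream jar can still be seen in that picture.
  - The network also gave some false second matches, which I ignored.

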